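# Slide the crock onto the drying spot and switch on the lamp

### The arm

A 6-joint arm with a two-finger parallel gripper is mounted at the origin on the work surface. World frame = base frame: x ahead of the robot, y to its left, z up, the work surface at z = 0. Lengths are in m, angles in degrees, forces in N, time in s.
With the tool pointing down it reaches from about 0.3 to 0.875 m from the base axis. Payload 4.2 kg.
Tool frame: the origin (TCP) lies at the very end of the fingers, on their centre line; the grasp point (between the pads) lies 19 mm behind it; z points along the fingers, y is the direction in which the jaws open and shut (so a half turn about z gives the same grasp; the last joint's range is limited). The gripper opens to 85 mm and grips with 20 to 120 N. Pads are 22 mm wide; open, the fingers measure 114 mm over their backs; the gripper's body (76 mm by 85 mm) begins 54 mm behind the grasp point. The pads swing forward as they close: fully open they stand 13 mm farther back than shut.
Start: joints at [-67.437, 18.312, 89.639, -0, 72.044, -1.146], TCP at [0.231, -0.526, 0.231] pointing down, gripper open.
Joint ranges: [-177.97, 177.97], [-48.28, 115.42], [12.27, 149.76], [-77.06, 257.06], [2.81, 150.46], [-146.56, 146.56]. Speed limits (degrees/s): [147.25, 147.25, 180, 180, 180, 180].

### API

Orientations are given as [roll, pitch, yaw] about the fixed x, y, z axes, in that order (R = Rz(yaw) Ry(pitch) Rx(roll)).
In Python, from rig import get_obs, grab_frame, camera_params, close_job gives the robot as it stands.
- The arm moves only by the tool arm_command, never from a script. Its argument "increments" is a list that holds one entry, the list of rows, each a list of 4 numbers: the shift along the tool's x, y, z in units of 0.06 m (1.0 is 0.06 m), then the turn about the tool's z in units of 6 degrees (1.0 is 6 degrees). In form: [[[dx, dy, dz, spin], ...]]. A call has 1 to 12 rows; each row shifts and turns the commanded pose from where the row before left it, along the tool's axes as they then stand; what a row does not reach is not made up. A row lasts 1/8 s, in which the tool goes at most 62.5 mm and 10.7 degrees, less where a joint would pass 70% of its speed; a pose out of reach is approached as far as the arm can. A call with a number of a shift or a turn outside -1 to 1 is refused whole. A call with a gripper value outside its range is refused whole. "gripper" is the opening, from 0 (shut) to 1 (fully open), set as the call begins (left out, the last holds). The fingers move at their own pace and stop on an object; "force" is the grip in N (left out, the last holds). Time passes only in rows, so rows that do not move let the fingers close. It gives the time, the measured TCP pose, the force and the opening at its end, in the units of the state.
- get_obs(): the state, without advancing time (a new reading comes with each control period).
- grab_frame(name): name is "scene" or "top" or "wrist"; returns (picture, depth): 420x560x3 uint8, blue, green, red; 420x560 float32, m along the optical axis (not along the pixel's ray), 0 where there is no reading.
- camera_params(name): a dict with "intrinsics" (3x3 intrinsics, pixels), "R" (3x3) and "t" (3): a world point X has camera coordinates R X + t. Camera axes: x right, y down, z forward; pixel columns grow to the right and rows downward; lengths in m; the calibration is good to about 2 mm. A picture is of the moment at which its call begins: read the wrist's pose just before it. camera_params takes no time and is no camera call; for the wrist camera it gives the pose at the moment of the call.
- close_job(): hands the job in, once; it reports no verdict.
The state is a dict: "time": time; "joints": joint angles; "dq": joint speeds; "joint_efforts": joint torques, N m; "eef_pos": TCP position; "tcp_rot": TCP orientation; "contact_force": force on the tool from outside, world axes, zero at the start; "ft_torque": the same for the moment, N m; "finger_gap": finger opening in m.
Only numpy, scipy, OpenCV 4.12 (cv2) and the standard library are available. Lean on these libraries where they do the work, as an engineer would, in place of code of your own. Each camera call takes 0.05 s, during which the arm holds its last target.

### The job

Push the upturned crock along the worktop, without lifting or tipping it, until its whole rim stands inside the blue drying spot; then push the black toggle all the way over, away from the robot, to switch on the hutch lamp that dries it. Leave the crock on the spot with the lamp on, and do not disturb the orange carrier, the bamboo chew stick or the metal hay scoop.

Things in the scene. Friction and masses are not known exactly. Their poses are not given: they have to be found in the camera images.
- crock: White glazed ceramic crock standing upside down, loose, about 0.5 kg, slides on the worktop. Round: 116 mm across at the rim (which rests on the worktop and is widest up to 14 mm height), tapering to 100 mm at the top, 60 mm high; too wide to grip. Origin: centre of the underside, on the worktop; z is up.
- mark_center (a point): Centre of the drying spot: a flat round spot of blue paint on the worktop, 156 mm across, with no raised edge; the point lies on the worktop surface. The crock's whole rim is inside it when the centres are less than 20 mm apart.
- switch_base: Black housing of the lamp's toggle switch, fixed to the worktop, a block 70 mm (its x) by 50 mm (its y) by 25 mm high. Origin: centre of its underside. The toggle swings in the vertical plane of the housing's x axis, about a pivot 22 mm above the origin, parallel to the housing's y axis. The housing's x axis points away from the robot, give or take about 0.4 rad.
- switch_tip (a point): Centre of the black ball, 26 mm across, at the end of the toggle: a steel rod 10 mm thick; the ball's centre is 55 mm from the pivot. Its highest reach is about 90 mm above the worktop.
- switch (a joint): Angle of the toggle, rad: 0 is off (leaning 0.5 rad from upright towards the housing's -x, to the robot); it grows as the toggle swings towards the housing's +x; 1.0 is fully on (leaning 0.5 rad the other way). It has no spring and stays where it is left; about 1 to 2 N at the ball moves it.
- carrier: Orange plastic small-animal carrier with its swing door latched shut and a grey handle on top, loose, 200 mm (its x) by 280 mm (its y), 225 mm high with the handle; the door is on its +y end, towards the work. Origin: centre of the underside. Leave alone.
- stick: Bamboo chew stick, 160 mm long (its x), 16 mm thick, lying loose. Origin: middle of its length, at the underside. Leave alone.
- scoop: Metal hay scoop, loose: an open tray 110 mm long, 90 mm wide, 45 mm high towards its +x end and a round handle 20 mm thick towards -x, 215 mm long over all. Origin: at the underside, about the middle of its length. Leave alone.

How it is judged (in metres and radians):
On the way, in this order (a step that is already met when the one before it is completed fails the run):
1. the crock stands with its whole rim inside the blue spot, at rest, while the lamp is still off (horizontal distance between crock and mark_center below 0.02 m and height (world z) of crock below 0.006 m and angle between crock's own z axis and vertical below 0.08 rad and linear speed of crock below 0.01 m/s and value of joint switch below 0.4 rad), for 0.2 s.
2. the toggle is pushed all the way over to on (value of joint switch above 0.85 rad), for 0.2 s.
At the end, for the whole second after the job is handed in: The crock's centre is within 20 mm of the centre of the blue spot (whole rim inside it), the crock stands flat and at rest, the toggle is beyond 0.85 of its 1.0 rad, and carrier, chew stick and hay scoop are each within 20 mm of where they started (horizontal distance between crock and mark_center below 0.02 m and height (world z) of crock below 0.006 m and angle between crock's own z axis and vertical below 0.08 rad and linear speed of crock below 0.01 m/s and value of joint switch above 0.85 rad and distance of each of carrier, stick, scoop from where it was at the start of the episode below 0.02 m); the robot touches nothing.
It fails at once if the crock is lifted more than 10 mm off the worktop (height (world z) of crock above 0.01 m).
It fails at once if the crock is tipped by more than 0.2 rad (angle between crock's own z axis and vertical above 0.2 rad).
It fails at once if the carrier is shifted or lifted by more than 20 mm (distance of carrier from where it was at the start of the episode above 0.02 m).
It fails at once if the chew stick is shifted or lifted by more than 20 mm (distance of stick from where it was at the start of the episode above 0.02 m).
It fails at once if the hay scoop is shifted or lifted by more than 20 mm (distance of scoop from where it was at the start of the episode above 0.02 m).
It also fails if it takes over 58 s, if anything falls off the work surface, if the arm or the gripper's body presses on something with over 40 N, if the wrist force passes 120 N, or if a joint passes its speed limit or range.

## Working session

There is one attempt and no reset: what is moved stays moved. The work goes in short steps, Python scripts to look and compute and a tool call to move; the robot and the scene stay as the last step left them, time stands still between calls to the robot, and variables do not carry over. Pictures are saved under pics/ and viewed, and the job is handed in when it is done.

Besides the shell and the picture viewer there is one more tool, called after "Emit:" by a JSON object that holds its "method" and its "body", one argument or row to a line. arm_command: Moves the arm, as the interface text tells. Shifts and turns lie within -1 to 1; 1 stands for 0.06 m of shift or 6 degrees of turn. Its arguments: {"type":"object","properties":{"increments":{"type":"array"},"gripper":{"type":"number"},"force":{"type":"number"}},"required":["increments"]}

```bash
mkdir -p pics; ls
cat > h.py <<'E'
import numpy as np, cv2
from rig import get_obs, grab_frame, camera_params
def snap(n,f):
    p=camera_params(n); im,d=grab_frame(n); cv2.imwrite('pics/'+f+'.png',im); np.savez('pics/'+f+'.npz',im=im,d=d,K=p['intrinsics'],R=p['R'],t=p['t']); return im,d,p
def load(f): 
    z=np.load('pics/'+f+'.npz'); return z['im'],z['d'],z['K'],z['R'],z['t']
def cloud(f):
    im,d,K,R,t=load(f); v,u=np.mgrid[0:d.shape[0],0:d.shape[1]]
    c=np.stack([(u-K[0,2])/K[0,0]*d,(v-K[1,2])/K[1,1]*d,d],-1)
    return (c-t)@R, im, d
def onplane(f,u,v,z):
    im,d,K,R,t=load(f); r=R.T@np.linalg.inv(K)@np.array([u,v,1.]); o=-R.T@t
    return o+r*(z-o[2])/r[2]
E
python3 - <<'E'
from h import *
snap('scene','s0'); snap('top','t0')
print(get_obs())
E
```

```text
pics
{'time': 0.1, 'joints': array([-6.74383738e+01,  1.83463215e+01,  8.96988371e+01,  3.81312696e-04,
        7.20437380e+01, -1.14572466e+00]), 'dq': array([-0.04653491, -0.08314151, -0.20118423, -0.00282827, -0.02469902,
       -0.13649814]), 'joint_efforts': array([-2.26474726e-04, -4.16407228e+01, -2.34703517e+01, -7.04474857e-06,
        4.91086801e-03, -1.66154535e-05]), 'eef_pos': array([ 0.23103025, -0.52608556,  0.23058686]), 'tcp_rot': array([-1.79911128e+02, -2.14000180e-03,  2.37072314e+01]), 'contact_force': array([-0.03773566, -0.21570035,  0.02662655]), 'ft_torque': array([-0.01489128,  0.03882383,  0.03111781]), 'finger_gap': 0.08550118822079195}
```

View pics/s0.png

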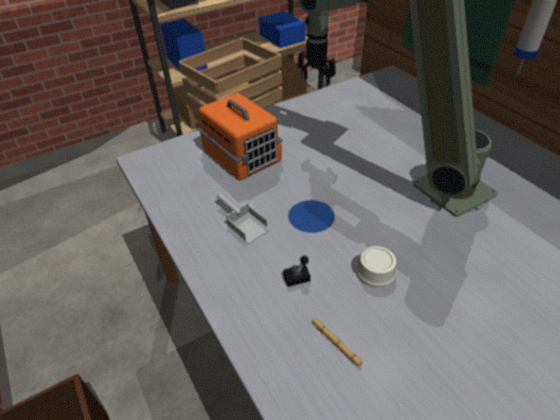

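View pics/t0.png

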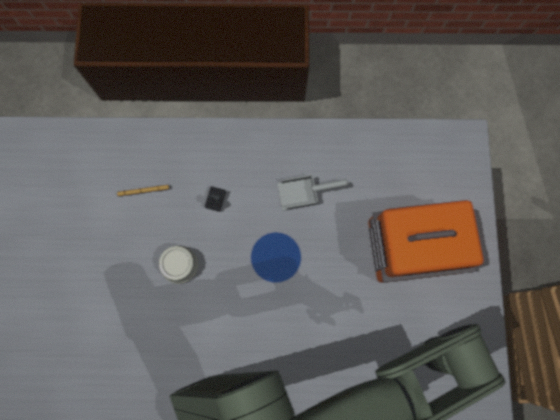

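The top view shows the crock at about (176,263), the spot at (276,257), the switch at (216,198), the scoop at (310,190), the stick at (143,190) and the carrier at (430,240). Next I measure them.

Run:
```python
from h import *
for f in ['t0','s0']:
    P,im,d=cloud(f); b,g,r=[im[...,i].astype(int) for i in range(3)]
    m=(b>90)&(r<60)&(g<100)&(abs(P[...,2])<.01)&(d>0)
    m&=(P[...,0]>.2)&(P[...,0]<.9)
    mm=m.astype(np.uint8); n,l,st,ce=cv2.connectedComponentsWithStats(mm)
    k=1+np.argmax(st[1:,4]); q=P[l==k]; 
    print(f,'spot',st[k],q.mean(0),(q.max(0)+q.min(0))/2,np.ptp(q,0))
    # crock top
    m=(P[...,2]>.045)&(P[...,2]<.07)&(r>120)&(P[...,0]>.2)&(P[...,0]<.8)&(d>0)
    n,l,st,ce=cv2.connectedComponentsWithStats(m.astype(np.uint8)); 
    for k in range(1,n):
        if st[k,4]>60: q=P[l==k]; print('crock',st[k],(q.max(0)+q.min(0))/2,np.ptp(q,0),q.mean(0))
    m=(r<70)&(g<70)&(b<70)&(P[...,2]>.012)&(P[...,2]<.12)&(P[...,0]>.35)&(P[...,0]<.8)&(abs(P[...,1])<.4)&(d>0)
    n,l,st,ce=cv2.connectedComponentsWithStats(m.astype(np.uint8)); 
    for k in range(1,n):
        if st[k,4]>20: q=P[l==k]; print('sw',st[k],(q.max(0)+q.min(0))/2,np.ptp(q,0),q.mean(0)); 
im,d,K,R,t=load('t0'); print(K, -R.T@t)
cv2.imwrite('pics/tz.png',cv2.resize(im[140:300,100:400],None,fx=2.6,fy=2.6,interpolation=2))
im,*_=load('s0'); cv2.imwrite('pics/sz.png',cv2.resize(im[180:380,200:440],None,fx=3,fy=3,interpolation=2))
```

```text
t0 spot [ 252  233   48   49 1816] [ 0.49168864 -0.15822371  0.00143113] [ 4.92551568e-01 -1.58680488e-01  3.14061978e-05] [0.14866293 0.14511071 0.01981843]
crock [312 180  35  10 112] [ 0.71068108 -0.32206799  0.05100232] [0.02999509 0.10496091 0.01187642] [ 0.71061577 -0.32715276  0.04898849]
crock [159 246  34  34 906] [0.46772335 0.13670054 0.05855273] [0.09826472 0.09784344 0.02225886] [0.46678953 0.13690707 0.05848108]
sw [205 187  21  24 331] [0.67051424 0.03002676 0.05352814] [0.07348236 0.06003971 0.07928532] [0.66754689 0.02838561 0.03632209]
s0 spot [ 289  201   45   31 1087] [ 0.4953433  -0.15815204 -0.00113692] [ 0.49401325 -0.15996763 -0.0009356 ] [0.1482998  0.14748162 0.01343452]
crock [212  67  39  16  74] [ 0.31144921 -1.08359416  0.0645351 ] [0.20250734 0.05105221 0.01054884] [ 0.3203179  -1.08148686  0.06598142]
crock [360 246  36  30 821] [0.46952339 0.13588638 0.05444244] [0.10128518 0.10008307 0.01864312] [0.47063059 0.13815742 0.05527182]
sw [249 209  17  15  38] [ 0.65346679 -0.23975092  0.01868461] [0.01622212 0.08169291 0.01187337] [ 0.65341899 -0.2381846   0.01870499]
sw [227 221  18  17  39] [ 0.73961826 -0.22664162  0.01809361] [0.01578952 0.08801855 0.01133818] [ 0.7394701  -0.22468275  0.01777765]
sw [283 256  27  29 397] [0.67561737 0.03004466 0.04838569] [0.07775415 0.06086891 0.07271278] [0.67708613 0.03623567 0.03096169]
[[493.39561532   0.         276.94997681]
 [  0.         493.39561532 218.40645287]
 [  0.           0.           1.        ]] [ 0.30447733 -0.1602115   1.51098429]
```

View pics/tz.png

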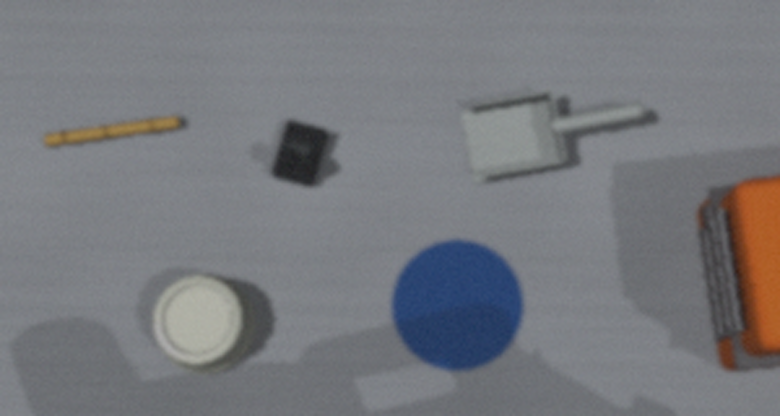

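View pics/sz.png

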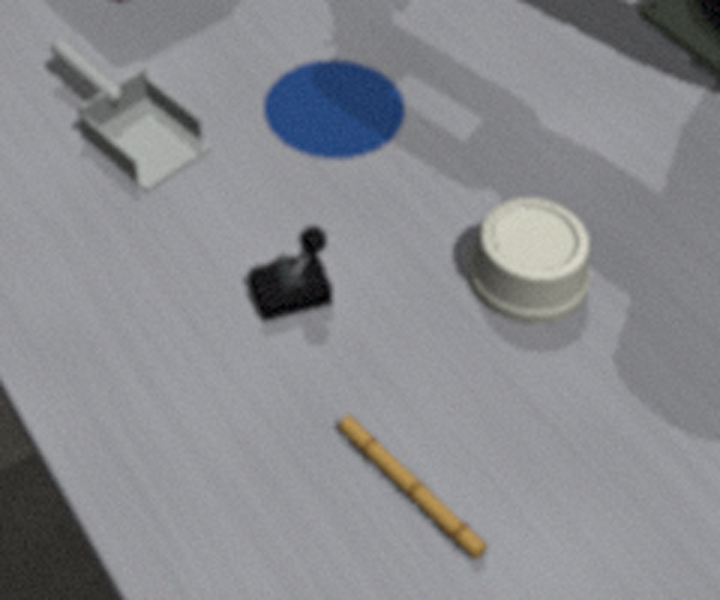

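The crock is at about (0.468, 0.136) and the spot at about (0.493, −0.159). Next are the switch orientation and the obstacle extents.

Run:
```python
from h import *
for f in ['t0','s0']:
    P,im,d=cloud(f); b,g,r=[im[...,i].astype(int) for i in range(3)]
    m=(r<75)&(g<75)&(b<75)&(P[...,2]>.010)&(P[...,0]>.6)&(P[...,0]<.76)&(abs(P[...,1]-.03)<.08)&(d>0)
    q=P[m]; ball=q[q[:,2]>.06]; print(f,'ball',len(ball),ball.mean(0),ball.max(0),ball.min(0))
    top=q[(q[:,2]>.016)&(q[:,2]<.034)]
    rr=cv2.minAreaRect((top[:,:2]*1000).astype(np.float32)); print('top',len(top),rr,top.mean(0))
    o=(r>150)&(b<80)&(P[...,2]>.03)&(P[...,1]<-.3)&(P[...,2]<.3)&(P[...,1]>-.9)&(P[...,0]<.9)&(P[...,0]>-.1)&(d>0); q=P[o]
    print('carrier',len(q),q.min(0),q.max(0),cv2.boxPoints(cv2.minAreaRect((q[:,:2]*1000).astype(np.float32))).round())
    for y0,y1,n in[(-.45,-.1,'scoop')]:
        q=P[(P[...,2]>.02)&(P[...,2]<.06)&(P[...,0]>.56)&(P[...,0]<.85)&(P[...,1]>y0)&(P[...,1]<y1)&(d>0)]; print(n,q.min(0),q.max(0))
```

```text
t0 ball 57 [0.64979768 0.03654704 0.08202812] [0.66120015 0.04975035 0.0931708 ] [0.63943876 0.02564055 0.07112884]
top 247 ((670.4658203125, 31.145565032958984), (46.82158660888672, 67.54977416992188), 75.02793884277344) [0.67091638 0.02715729 0.02590409]
carrier 5124 [ 0.42935689 -0.71402904  0.17857328] [ 0.62444723 -0.45510208  0.20137837] [[ 425. -475.]
 [ 456. -717.]
 [ 628. -695.]
 [ 597. -453.]]
scoop [ 0.5601537  -0.44390665  0.02006654] [ 0.74543207 -0.17775374  0.0574471 ]
s0 ball 54 [0.6573607  0.04008237 0.07766853] [0.66698877 0.04762361 0.08474208] [0.64773455 0.02996789 0.06265692]
top 313 ((675.9619140625, 31.104286193847656), (48.836761474609375, 67.52770233154297), 73.85749053955078) [0.6789297  0.0349041  0.02439725]
carrier 1687 [ 0.42553759 -0.71692352  0.07436841] [ 0.63127184 -0.45277518  0.22440519] [[ 424. -463.]
 [ 454. -724.]
 [ 635. -703.]
 [ 605. -442.]]
scoop [ 0.56072574 -0.44977701  0.0200112 ] [ 0.74882179 -0.17681331  0.05972849]
```

Emit:
{"method": "arm_command", "body": {
  "increments": [
    [[0,0,-0.1,-0.99],[0,0,-0.1,-0.99],[0,0,-0.1,-0.99],[0,0,-0.1,-0.99],[0,0,-0.1,-0.99],[0,0,-0.1,-0.99],[0,0,0,-0.99],[0,0,0,-0.99],[0,0,0,-0.99],[0,0,0,-0.99],[0,0,0,-0.99],[0,0,0,-0.99]]
  ],
  "gripper": 1
}}

```text
time: 1.6
eef_pos: [0.2311, -0.5262, 0.2668]
tcp_rot: [-180.0, -0.1, 95.2]
contact_force: [0.7, -0.5, 0.6]
finger_gap: 0.0854
```

```bash
cat >> h.py <<'E'
def to(x,y,z=None):
    from scipy.spatial.transform import Rotation as Ro
    o=get_obs(); R=Ro.from_euler('xyz',o['tcp_rot'],degrees=True); p=o['eef_pos']
    d=R.inv().apply(np.array([x,y,p[2] if z is None else z])-p)/.06
    print('t',o['time'],p.round(4),o['tcp_rot'].round(2),o['contact_force'].round(2),'units',d.round(3))
E
python3 -c "
from h import *
to(.461,.221)"
```

```text
t 1.6 [ 0.2311 -0.5262  0.2668] [-1.7998e+02 -6.0000e-02  9.5190e+01] [ 0.74 -0.46  0.61] units [1.2056e+01 4.9420e+00 1.1000e-02]
```

Emit:
{"method": "arm_command", "body": {
  "increments": [
    [[0.5,0.2,0,0],[0.8,0.33,0,0],[0.8,0.33,0,0],[0.8,0.33,0,0],[0.8,0.33,0,0],[0.8,0.33,0,0],[0.8,0.33,0,0],[0.8,0.33,0,0],[0.8,0.33,0,0],[0.8,0.33,0,0],[0.8,0.33,0,0],[0.8,0.33,0,0]]
  ]
}}

```text
time: 3.1
eef_pos: [0.4116, 0.0511, 0.2672]
tcp_rot: [-180.0, 0.0, 95.0]
contact_force: [0.9, -0.2, -0.9]
finger_gap: 0.0854
```

Emit:
{"method": "arm_command", "body": {
  "increments": [
    [[0.8,0.33,0,0],[0.8,0.33,0,0],[0.8,0.33,0,0],[0.36,0.12,0,0],[0,0,0.4,0],[0,0,0.4,0],[0,0,0.4,0],[0,0,0.4,0],[0,0,0.4,0],[0,0,0.4,0],[0,0,0,0]]
  ]
}}

```text
time: 4.47
eef_pos: [0.462, 0.2189, 0.1218]
tcp_rot: [-179.7, 0.1, 95.0]
contact_force: [-0.3, -0.3, 0.2]
finger_gap: 0.0854
```

Run:
```python
from h import *
to(.461,.221,.015)
snap('top','t1'); snap('wrist','w1')
im=cv2.imread('pics/t1.png')[140:400,60:400]
im2=cv2.imread('pics/w1.png'); cv2.imwrite('pics/c1.png',np.hstack([cv2.resize(im,(400,306)),cv2.resize(im2,(400,306))]))
```

```text
t 4.475 [0.462  0.2189 0.1218] [-1.7974e+02  1.1000e-01  9.4960e+01] [-0.31 -0.27  0.2 ] units [ 0.04  -0.006  1.779]
```

View pics/c1.png

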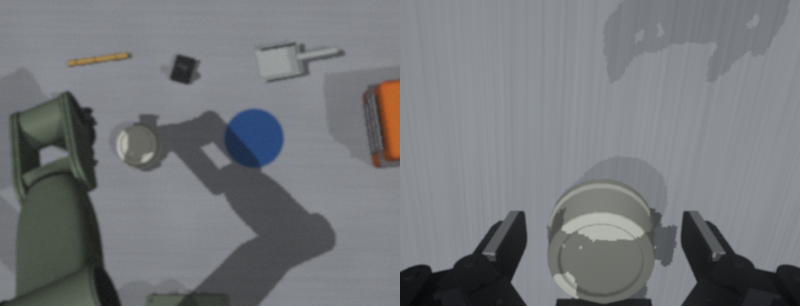

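The top view shows the arm over the +y side of the crock, which is at crop (137,145). In the wrist view the crock is centred between the fingers. I'll check its position by wrist depth.

Run:
```python
from h import *
P,im,d=cloud('w1'); 
m=(P[...,2]>.05)&(P[...,2]<.068)&(d>0)&(abs(P[...,0]-.468)<.07)&(abs(P[...,1]-.136)<.07)
q=P[m]; print(len(q),q.min(0),q.max(0),(q.max(0)+q.min(0))/2)
m=(P[...,2]>.004)&(P[...,2]<.068)&(d>0)&(abs(P[...,0]-.468)<.09)&(abs(P[...,1]-.136)<.09)
q=P[m]; print(len(q),q.min(0),q.max(0),(q.max(0)+q.min(0))/2)
```

```text
15685 [0.41747604 0.0851278  0.05001103] [0.5182573  0.18519152 0.06198364] [0.46786667 0.13515966 0.05599733]
21073 [0.41091142 0.0851278  0.00400116] [0.52603738 0.19231413 0.06198364] [0.4684744  0.13872097 0.0329924 ]
```

Emit:
{"method": "arm_command", "body": {
  "increments": [
    [[0.04,0,0.3,0],[0,0,0.4,0],[0,0,0.4,0],[0,0,0.4,0],[0,0,0.25,0],[0,0,0,0],[0,0,0,0]]
  ]
}}

```text
time: 5.45
eef_pos: [0.4642, 0.2229, 0.0192]
tcp_rot: [179.9, -0.0, 95.0]
contact_force: [-0.3, -0.2, 0.2]
finger_gap: 0.0854
```

Emit:
{"method": "arm_command", "body": {
  "increments": [
    [[0,-0.06,0.15,0],[-0.1,0,0,0],[-0.15,0,0,0],[-0.15,0,0,0],[-0.15,0,0,0],[-0.15,0,0,0],[-0.15,0,0,0],[-0.15,0,0,0],[-0.15,0,0,0],[0,0,0,0],[0,0,0,0]]
  ]
}}

```text
time: 6.82
eef_pos: [0.4657, 0.1532, 0.0092]
tcp_rot: [-180.0, 0.0, 95.0]
contact_force: [-0.5, 0.5, -0.0]
finger_gap: 0.0853
```

Run:
```python
from h import *
to(.489,-.105,.01)
snap('wrist','w2')
P,im,d=cloud('w2'); 
m=(P[...,2]>.05)&(P[...,2]<.068)&(d>0)
q=P[m]; print(len(q),q.min(0),q.max(0),(q.max(0)+q.min(0))/2)
```

```text
t 6.825 [0.4657 0.1532 0.0092] [-1.7998e+02  3.0000e-02  9.4990e+01] [-0.53  0.48 -0.04] units [-4.321  0.013 -0.011]
19801 [0.39532556 0.1299455  0.05000025] [0.53343858 0.172309   0.06799892] [0.46438207 0.15112725 0.05899958]
```

View pics/w2.png

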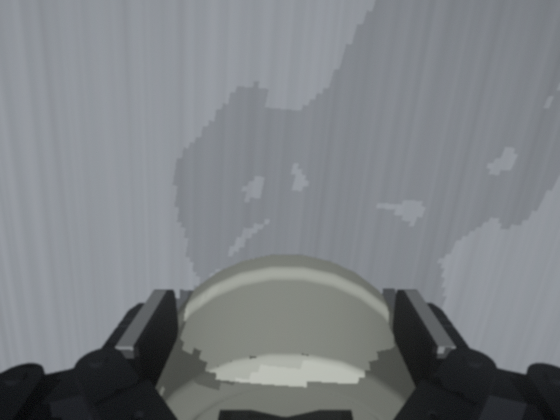

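Run:
```python
from h import *
snap('scene','s2');snap('top','t2')
a=cv2.imread('pics/s2.png')[180:380,200:440]; b=cv2.imread('pics/t2.png')[160:320,110:302]
cv2.imwrite('pics/c2.png',np.hstack([cv2.resize(a,(400,333)),cv2.resize(b,(400,333))]))
for f in ['t2','s2']:
    P,im,d=cloud(f); m=(P[...,2]>.045)&(P[...,2]<.07)&(im[...,2]>100)&(P[...,0]>.35)&(P[...,0]<.58)&(d>0)&(abs(P[...,1]-.1)<.15)
    q=P[m];print(len(q),q.min(0),q.max(0),(q.max(0)+q.min(0))/2)
```

```text
525 [0.41884698 0.06509743 0.04615659] [0.51670104 0.13795961 0.06896128] [0.46777401 0.10152852 0.05755894]
317 [0.41373623 0.06298528 0.04506768] [0.52188382 0.16313449 0.06464878] [0.46781002 0.11305989 0.05485823]
```

View pics/c2.png

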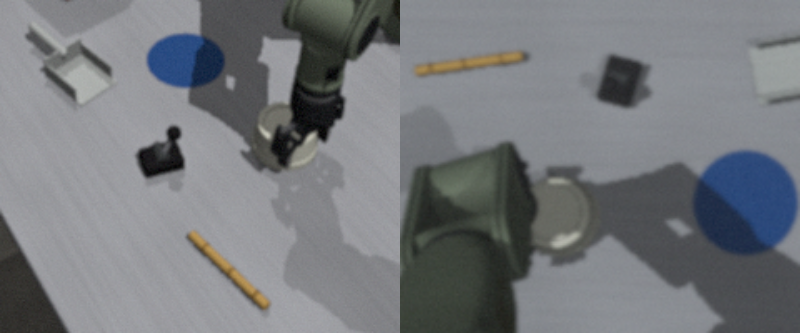

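The crock moved with the fingers to y≈0.114, about 39 mm ahead of the TCP, and it is centred in the cradle. I continue the push.

Emit:
{"method": "arm_command", "body": {
  "increments": [
    [[-0.1,0,0,0],[-0.2,0,0,0],[-0.2,0,0,0],[-0.2,0,0,0],[-0.2,0,0,0],[-0.2,0,0,0],[-0.2,0,0,0],[-0.2,0,0,0],[-0.2,0,0,0],[-0.2,0,0,0],[-0.2,0,0,0],[-0.2,0,0,0]]
  ]
}}

```text
time: 8.48
eef_pos: [0.4778, 0.0152, 0.0093]
tcp_rot: [-180.0, 0.0, 95.0]
contact_force: [-0.5, 2.2, -0.4]
finger_gap: 0.0853
```

Emit:
{"method": "arm_command", "body": {
  "increments": [
    [[-0.2,0,0,0],[-0.2,0,0,0],[-0.2,0,0,0],[-0.2,0,0,0],[-0.2,0,0,0],[-0.2,0,0,0],[-0.2,0,0,0],[-0.2,0,0,0],[-0.15,0,0,0],[-0.1,0,0,0],[0,0,0,0],[0,0,0,0]]
  ]
}}

```text
time: 9.98
eef_pos: [0.4876, -0.0948, 0.0094]
tcp_rot: [180.0, 0.0, 95.0]
contact_force: [-0.0, -0.4, 0.9]
finger_gap: 0.0858
```

Run:
```python
from h import *
to(.4895,-.119,.01)
snap('scene','s3');snap('top','t3')
a=cv2.imread('pics/s3.png')[150:350,200:440]; b=cv2.imread('pics/t3.png')[160:320,160:352]
cv2.imwrite('pics/c3.png',np.hstack([cv2.resize(a,(400,333)),cv2.resize(b,(400,333))]))
for f in ['t3','s3']:
    P,im,d=cloud(f); m=(P[...,2]>.045)&(P[...,2]<.07)&(im[...,2]>90)&(P[...,0]>.38)&(P[...,0]<.6)&(d>0)&(abs(P[...,1]+.13)<.15)
    q=P[m];print(len(q),q.min(0),q.max(0),(q.max(0)+q.min(0))/2)
```

```text
t 9.975 [ 0.4876 -0.0948  0.0094] [1.7997e+02 3.0000e-02 9.5010e+01] [-0.03 -0.38  0.86] units [-0.405 -0.004 -0.01 ]
361 [ 0.44035035 -0.18399935  0.04582276] [ 0.53230112 -0.13088076  0.06895777] [ 0.48632574 -0.15744006  0.05739027]
204 [ 0.4186765  -0.18703432  0.04506357] [ 0.5440149  -0.07869915  0.06740034] [ 0.4813457  -0.13286674  0.05623196]
```

View pics/c3.png

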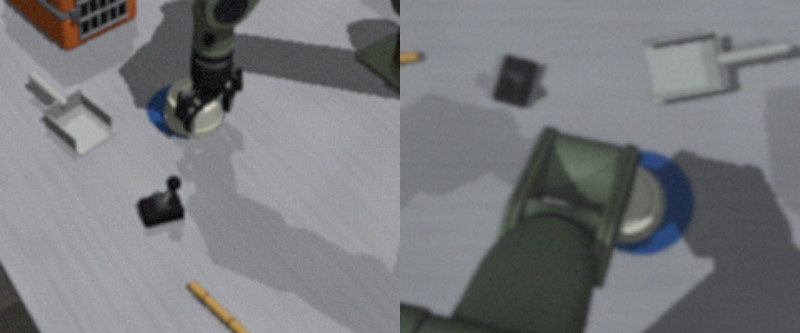

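The crock is about 24 mm short of the spot centre.

Emit:
{"method": "arm_command", "body": {
  "increments": [
    [[-0.1,0,0,0],[-0.1,0,0,0],[-0.1,0,0,0],[-0.08,0,0,0],[0,0,0,0],[0,0,0,0],[0,0,0,0]]
  ]
}}

```text
time: 10.95
eef_pos: [0.4895, -0.1175, 0.0093]
tcp_rot: [180.0, 0.0, 95.0]
contact_force: [-0.8, -0.6, 0.2]
finger_gap: 0.0856
```

Emit:
{"method": "arm_command", "body": {
  "increments": [
    [[0.2,0,0,0],[0.4,0,0,0],[0.6,0,0,0],[0.6,0,-0.3,0],[0.6,0,-0.6,0],[0.6,0,-0.6,0],[0.6,0,-0.6,0],[0.6,0,0,0],[0,0,0,0]]
  ],
  "gripper": 1
}}

```text
time: 12.08
eef_pos: [0.467, 0.1361, 0.1358]
tcp_rot: [179.9, -0.0, 95.2]
contact_force: [0.0, 0.4, -1.0]
finger_gap: 0.0855
```

Run:
```python
from h import *
to(.59,.053,.15)
snap('scene','s4');snap('top','t4')
a=cv2.imread('pics/s4.png')[150:350,200:440]; b=cv2.imread('pics/t4.png')[160:320,160:352]
cv2.imwrite('pics/c4.png',np.hstack([cv2.resize(a,(400,333)),cv2.resize(b,(400,333))]))
for f in ['t4','s4']:
    P,im,d=cloud(f); m=(P[...,2]>.045)&(P[...,2]<.07)&(im[...,2]>90)&(P[...,0]>.4)&(P[...,0]<.6)&(d>0)&(abs(P[...,1]+.16)<.1)
    q=P[m];print(len(q),q.min(0),q.max(0),(q.max(0)+q.min(0))/2)
```

```text
t 12.075 [0.467  0.1361 0.1358] [ 1.7993e+02 -3.0000e-02  9.5220e+01] [ 0.01  0.44 -0.99] units [-1.566  1.915 -0.236]
857 [ 0.44288305 -0.20791364  0.04502291] [ 0.5421662  -0.11271891  0.06919236] [ 0.49252462 -0.16031628  0.05710764]
546 [ 0.44520252 -0.2098124   0.04550373] [ 0.54576474 -0.10878819  0.06237986] [ 0.49548363 -0.1593003   0.05394179]
```

View pics/c4.png

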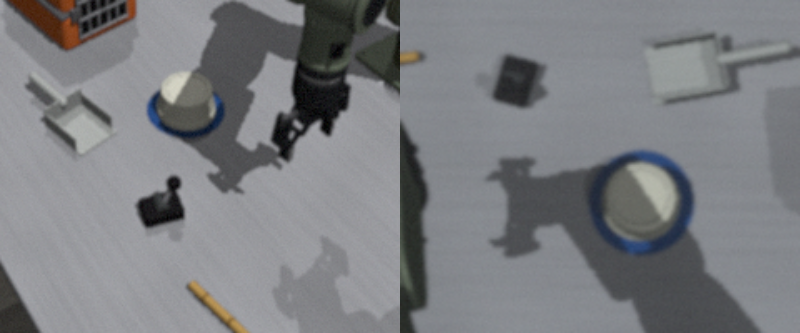

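The crock sits centred on the spot at (0.493, −0.160), and the toggle is still off. Next I close the fingers, turn to yaw 75° so tool y lies along the housing's x, and go to the toggle.

Emit:
{"method": "arm_command", "body": {
  "increments": [
    [[0,0,0,0.7],[0,0,0,0.7],[0,0,0,0.7],[0,0,0,0.7],[0,0,0,0.57],[0,0,0,0],[0,0,0,0]]
  ],
  "gripper": 0
}}

```text
time: 13.05
eef_pos: [0.4674, 0.1332, 0.135]
tcp_rot: [-180.0, 0.0, 74.8]
contact_force: [0.2, -0.3, -0.1]
finger_gap: 0.0
```

```bash
python3 -c "
from h import *
to(.560,.060,.10)
print(get_obs()['finger_gap'])"
```

```text
t 13.05 [0.4674 0.1332 0.135 ] [-1.7997e+02  3.0000e-02  7.4760e+01] [ 0.16 -0.34 -0.14] units [-0.771  1.811  0.583]
2.1212096125815915e-05
```

Emit:
{"method": "arm_command", "body": {
  "increments": [
    [[-0.15,0.36,0.1,0],[-0.15,0.36,0.1,0],[-0.15,0.36,0.1,0],[-0.15,0.36,0.1,0],[-0.17,0.37,0.18,0],[0,0,0.4,0],[0,0,0.45,0],[0,0,0,0],[0,0,0,0]]
  ]
}}

```text
time: 14.18
eef_pos: [0.561, 0.0604, 0.0499]
tcp_rot: [179.9, -0.0, 74.8]
contact_force: [0.6, -0.1, -0.3]
finger_gap: 0.0
```

Run:
```python
from h import *
to(.671,.030,.048)
snap('scene','s5');snap('wrist','w5')
a=cv2.imread('pics/s5.png')[180:340,220:412]; b=cv2.imread('pics/w5.png')
cv2.imwrite('pics/c5.png',np.hstack([cv2.resize(a,(400,333)),cv2.resize(b,(400,333))]))
```

```text
t 14.175 [0.561  0.0604 0.0499] [ 1.7995e+02 -2.0000e-02  7.4760e+01] [ 0.58 -0.07 -0.27] units [-0.007  1.902  0.034]
```

View pics/c5.png

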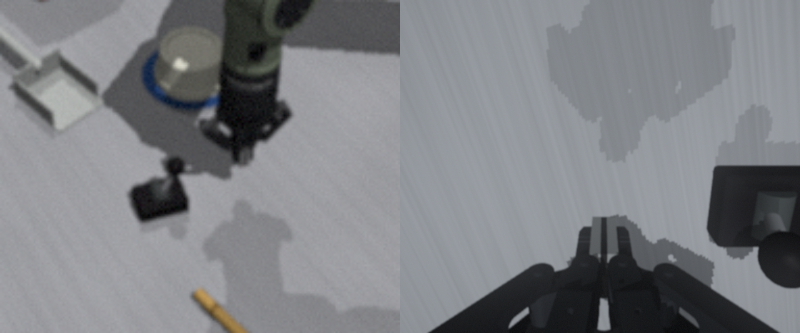

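The scene view shows the closed fingertips robot-side of the ball. The knuckles splay out higher up, so I raise the tool a little to make contact near the tips.

Emit:
{"method": "arm_command", "body": {
  "increments": [
    [[0,0,-0.14,0],[0,0.2,0,0],[0,0.2,0,0],[0,0.2,0,0],[0,0.2,0,0],[0,0.2,0,0],[0,0.2,0,0],[0,0.15,0,0],[0,0.15,0,0],[0,0.15,0,0],[0,0,0,0],[0,0,0,0]]
  ]
}}

```text
time: 15.78
eef_pos: [0.6557, 0.0346, 0.0578]
tcp_rot: [180.0, 0.0, 74.8]
contact_force: [0.2, -0.4, -0.5]
finger_gap: -0.0003
```

Run:
```python
from h import *
to(.671,.030,.058)
snap('scene','s6');snap('wrist','w6')
a=cv2.imread('pics/s6.png')[180:340,220:412]; b=cv2.imread('pics/w6.png')
cv2.imwrite('pics/c6.png',np.hstack([cv2.resize(a,(400,333)),cv2.resize(b,(400,333))]))
```

```text
t 15.775 [0.6557 0.0346 0.0578] [1.7998e+02 1.0000e-02 7.4770e+01] [ 0.15 -0.41 -0.5 ] units [-0.007  0.265 -0.004]
```

View pics/c6.png

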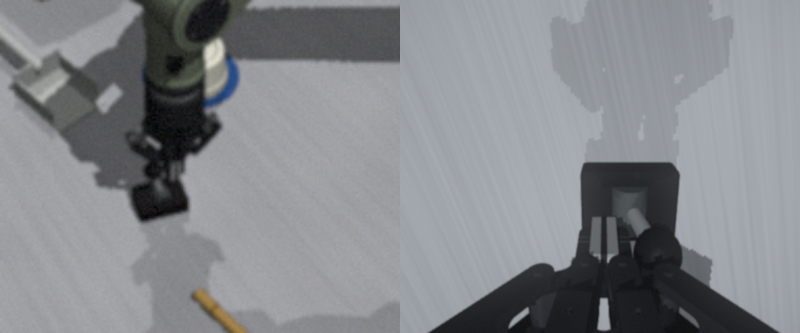

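The wrist view shows the ball to the right of the fingers at (655,245), past upright and moving over. I continue in small steps, watching the force.

Emit:
{"method": "arm_command", "body": {
  "increments": [
    [[0,0.1,0,0],[0,0.1,0,0],[0,0.05,0,0],[0,0,0,0]]
  ]
}}

```text
time: 16.38
eef_pos: [0.6705, 0.0306, 0.0578]
tcp_rot: [180.0, 0.0, 74.8]
contact_force: [-0.2, 0.5, 0.4]
finger_gap: -0.0002
```

Emit:
{"method": "arm_command", "body": {
  "increments": [
    [[0,0.05,0,0],[0,0.05,0,0],[0,0,0,0]]
  ]
}}

```text
time: 16.75
eef_pos: [0.6736, 0.0297, 0.0576]
tcp_rot: [-179.7, 0.0, 74.8]
contact_force: [-6.4, 2.6, 1.6]
finger_gap: -0.0001
```

Run:
```python
from h import *
to(.671,.030,.058)
snap('wrist','w7')
P,im,d=cloud('w7'); u=np.array([.966,-.259])
m=(d>0)&(P[...,2]>.055)&(P[...,2]<.1)&(abs(P[...,0]-.69)<.05)&(abs(P[...,1]-.03)<.05); m[:,:310]=0
q=P[m]; print(len(q),q.min(0),q.max(0))
```

```text
t 16.75 [0.6736 0.0297 0.0576] [-1.7966e+02  4.0000e-02  7.4760e+01] [-6.4   2.63  1.56] units [-0.006 -0.042 -0.006]
3606 [0.68410577 0.0153583  0.05503168] [0.71148452 0.03972141 0.09996851]
```

View pics/w7.png

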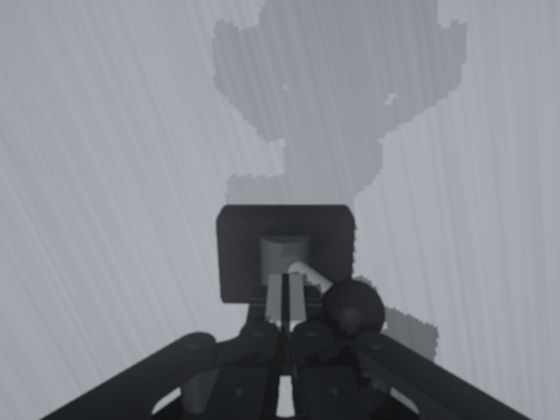

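The force rose to 7 N, so the toggle is at its stop, and the ball's far edge at x=0.711 matches fully on. I back off and look.

Emit:
{"method": "arm_command", "body": {
  "increments": [
    [[0,0,0,0],[0,-0.15,0,0],[0,-0.3,0,0],[0,-0.4,0,0],[0,-0.4,-0.3,0],[0,-0.4,-0.6,0],[0,-0.4,-0.6,0],[0.5,-0.4,-0.6,0],[0.6,-0.4,0,0],[0.6,-0.4,0,0],[0,0,0,0],[0,0,0,0]]
  ]
}}

```text
time: 18.3
eef_pos: [0.515, 0.1786, 0.1842]
tcp_rot: [179.9, -0.0, 74.8]
contact_force: [0.3, -1.1, -0.7]
finger_gap: -0.0001
```

Run:
```python
from h import *
to(.671,.030,.058)
snap('scene','s8');snap('top','t8')
a=cv2.imread('pics/s8.png')[150:370,180:444]; b=cv2.imread('pics/t8.png')[140:300,100:400]
cv2.imwrite('pics/c8.png',np.hstack([cv2.resize(a,(400,333)),cv2.resize(b,(400,213)) if 0 else cv2.copyMakeBorder(cv2.resize(b,(400,213)),0,120,0,0,0)]))
for f in ['t0','t8','s0','s8']:
    P,im,d=cloud(f); r=im[...,2].astype(int);bl=im[...,0].astype(int); m=(P[...,2]>.045)&(P[...,2]<.07)&(r>90)&(P[...,0]>.4)&(P[...,0]<.6)&(d>0)&(abs(P[...,1]+.16)<.1)
    q=P[m];
    if len(q): print(f,'crock',(q.max(0)+q.min(0))/2)
    m=(r<75)&(P[...,2]>.060)&(P[...,0]>.6)&(P[...,0]<.76)&(abs(P[...,1]-.03)<.08)&(d>0)
    print('ball',P[m].mean(0))
    q=P[(P[...,2]>.02)&(P[...,2]<.06)&(P[...,0]>.56)&(P[...,0]<.85)&(P[...,1]>-.42)&(P[...,1]<-.1)&(d>0)]; print('scoop',q.mean(0))
    o=(r>150)&(bl<80)&(P[...,2]>.03)&(P[...,1]<-.3)&(P[...,2]<.3)&(P[...,1]>-.9)&(P[...,0]<.9)&(P[...,0]>-.1)&(d>0); print('car',P[o].mean(0))
    o=(r>120)&(bl<90)&(P[...,1]>.08)&(P[...,1]<.4)&(P[...,0]<.9)&(P[...,0]>.5)&(d>0); print('stick',P[o].mean(0),o.sum())
```

```text
t 18.3 [0.515  0.1786 0.1842] [ 1.7991e+02 -1.0000e-02  7.4800e+01] [ 0.27 -1.1  -0.67] units [-1.708  3.155  2.108]
ball [0.64982171 0.03675816 0.082051  ]
scoop [ 0.70364145 -0.28770686  0.04062888]
car [ 0.52445255 -0.58352594  0.19002074]
stick [0.69940716 0.25674283 0.01642654] 183
t8 crock [ 0.49276744 -0.15712318  0.05664573]
ball [0.69356285 0.02407417 0.08045943]
scoop [ 0.70322398 -0.28760342  0.04092432]
car [ 0.52461878 -0.58406556  0.18996488]
stick [0.70062922 0.2392303  0.01983359] 137
ball [0.6572938  0.04019827 0.07750204]
scoop [ 0.70541288 -0.27715286  0.03519003]
car [ 0.53526822 -0.56568165  0.18667067]
stick [0.70369298 0.26250682 0.01344748] 242
s8 crock [ 0.49549974 -0.15674068  0.05400997]
ball [0.70274003 0.02821691 0.07544466]
scoop [ 0.70499797 -0.27824105  0.03531292]
car [ 0.53642815 -0.56532973  0.18633261]
stick [0.70398733 0.26251674 0.0133109 ] 235
```

View pics/c8.png

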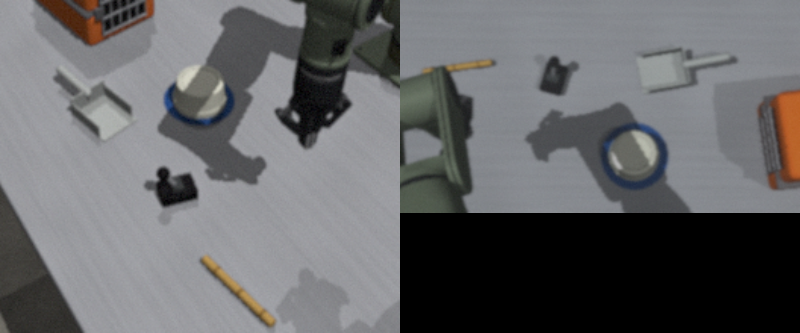

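The lamp toggle now leans away from the robot. The crock is centred and the other objects have not moved. The averaged ball points are biased, so I fit the ball to check that the toggle is fully over.

Run:
```python
from h import *
from scipy.optimize import least_squares
u=np.array([.966,-.259])
for f,c0 in [('t0',(.647,.037,.07)),('s0',(.647,.037,.07)),('w7',(.697,.023,.07)),('t8',(.697,.023,.07)),('s8',(.697,.023,.07))]:
    P,im,d=cloud(f); c=np.array(c0)
    m=(d>0)&(np.linalg.norm(P-c,axis=-1)<.022)&(P[...,2]>.062)&(im[...,2]<80)
    if f=='w7': m[:,:322]=0
    q=P[m]
    s=least_squares(lambda x:np.linalg.norm(q-x,axis=1)-.013,c,loss='soft_l1',f_scale=.002)
    print(f,len(q),s.x.round(4),'along u',((s.x[:2]-[.672,.030])@u).round(4),np.abs(s.fun).mean().round(4))
```

```text
t0 58 [0.651  0.0385 0.0741] along u -0.0225 0.0016
s0 58 [0.6526 0.0349 0.0712] along u -0.02 0.0012
w7 2948 [0.6988 0.0213 0.0706] along u 0.0281 0.0005
t8 49 [0.697  0.0262 0.0727] along u 0.0252 0.0018
s8 56 [0.6985 0.0215 0.0694] along u 0.0279 0.0012
```

The fit puts the ball at z≈0.070 and 26–28 mm past the pivot. That is a lean of about 0.5 rad, so the toggle is fully on.

```bash
python3 -c "
from rig import close_job; print(close_job())"
```

```text
the job is handed in; nothing more can be done
None
```

The crock is on the blue spot, the lamp toggle is fully on, and I handed the job in at about 18.4 s of the 58 s allowed. I pushed the crock about 295 mm between the open fingers, without lifting or tipping it. Then I backed away, closed the gripper and pushed the toggle over until the force rose to about 7 N at its stop.

- **Crock:** the last pictures put its centre within about 3 mm of the spot's centre (20 mm allowed), standing flat.
- **Toggle:** the ball's fitted position gives a lean of about 0.5 rad away from the robot, close to the full 1.0 rad of travel. A cruder average of the ball's visible points suggested only about 0.85 rad. I put that down to the rod being in view and relied on the fit and the contact force.
- **Carrier and scoop:** both read within about 1 mm of where they started, in both cameras.
- **Chew stick:** the scene camera shows no movement. The top camera reading shifted 17 mm along its length, because the arm hid part of it.
- **Robot:** it ended clear of everything, with the fingers shut.

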